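# Load the bearing housing into the assembly nest, flange down

### The arm

A 6-joint arm with a two-finger parallel gripper is mounted at the origin on a cart in front of the work surface, level with it; the furniture and walls round the work are solid. World frame = base frame: x ahead of the robot, y to its left, z up, the work surface at z = 0. Lengths are in m, angles in rad, forces in N, time in s.
With the tool pointing down it reaches from about 0.25 to 0.8 m from the base axis. Payload 8.5 kg.
Tool frame: the origin (TCP) lies between the finger pads; the fingertips stand 25 mm ahead of it and the grasp point (between the pads) lies 6 mm ahead of it (arm.tips_ahead is the distance from the TCP to the fingertips, in m); z points along the fingers, y is the direction in which the jaws open and shut (so a half turn about z gives the same grasp; the last joint's range is limited). The gripper opens to 85 mm and grips with 20 to 120 N. Pads are 22 mm wide; open, the fingers measure 114 mm over their backs; the gripper's body (76 mm by 85 mm) begins 54 mm behind the grasp point. The pads swing forward as they close: fully open they stand 13 mm farther back than shut.
Start: joints at [-1.13, 0.238, -0.013, 1.319, 0, 1.571], TCP at [0.224, -0.475, 0.256] pointing down, gripper open.
Joint ranges: [-2.66, 2.66], [-1.03, 1.9], [-1.14, 1.46], [-1.82, 2.27], [-1.45, 1.34], [-3.14, 3.14]. Speed limits (rad/s): [2.22, 2.22, 2.79, 3.14, 3.14, 3.14].

### API

Orientations are given as a 3x3 rotation matrix whose columns are the frame's x, y, z axes.
In Python, from cell import observe, imaging, workorder, arm gives the robot as it stands.
- The arm moves only by the tool servo_tool, never from a script. Its argument "steps" is a list of rows, each a list of 4 numbers: the shift along the tool's x, y, z in m, then the turn about the tool's z in degrees. In form: [[x, y, z, twist], ...]. A call has 1 to 12 rows; each row is the pose to reach, as a shift and turn from the pose commanded when the call began, along the tool's axes at that moment; what a row does not reach only later rows make up. A row lasts 1/8 s, in which the tool goes at most 62.5 mm and 10.7 degrees, less where a joint would pass 70% of its speed; a pose out of reach is approached as far as the arm can. A call with a gripper value outside its range is refused whole. "claw" is the closure in counts, from 0 (fully open) to 255 (shut), set as the call begins (left out, the last holds). The fingers move at their own pace and stop on an object; "force" is the grip in N (left out, the last holds). Time passes only in rows, so rows that repeat a pose let the fingers close. It gives the time, the measured TCP pose, the force and the opening at its end, in the units of the state.
- observe(): the state, without advancing time (a new reading comes with each control period).
- imaging.get_image(name): name is "scene" or "top" or "wrist"; returns the picture (384x512x3 uint8, blue, green, red); there is no depth.
- imaging.calibration(name): a dict with "fx", "fy", "cx", "cy" (pixels), "k1" (the pictures are not rectified: a ray, as slopes to the right and down, at radius r is drawn at 1 + k1 r^2 times it, then the intrinsics apply), "extrinsics" (4x4, takes a point from camera to world coordinates). Camera axes: x right, y up, looking along -z (the intrinsics and any distortion apply to the point x, -y, -z); pixel columns grow to the right and rows downward; lengths in m; the calibration is good to about 2 mm. A picture is of the moment at which its call begins: read the wrist's pose just before it. calibration takes no time and is no camera call; for the wrist camera it gives the pose at the moment of the call.
- workorder.finish_job(): hands the job in, once; it reports no verdict.
The state is a dict: "time_s": time; "qpos": joint angles; "joint_velocities": joint speeds; "tau": joint torques, N m; "tool_pos": TCP position; "orientation": TCP orientation; "wrist_force": force on the tool from outside, world axes, zero at the start; "torque": the same for the moment, N m; "opening": finger opening in m.
Only numpy, scipy, OpenCV 4.12 (cv2) and the standard library are available. Lean on these libraries where they do the work, as an engineer would, in place of code of your own. Each camera call takes 0.05 s, during which the arm holds its last target.

### The job

Of the two identical flanged aluminium housings on the bench, take the one that lies flange down (neck pointing up) and set it in the wide round pocket of the grey assembly nest, flange still down and flat on the pocket's floor, then let go. Set it down, do not drop it from a height, and leave the other housing and the loupe where they are.

Things in the scene. Friction and masses are not known exactly. Their poses are not given: they have to be found in the camera images.
- housing_down: the housing to load: turned aluminium, lying flange down: a flange 54 mm in diameter and 6 mm thick on the bench, and above it a round neck 34 mm in diameter up to 34 mm total height, with an 18 mm bore through it; 0.12 kg. Grip it across the neck from above, with the fingertips above the flange. Origin: centre of the underside of the flange; z up along the neck
- housing_up: the other housing, the same part lying the other way round: neck (34 mm diameter, 28 mm high) on the bench, flange (54 mm diameter, 6 mm thick) on top, 34 mm total height. It stays. Origin: centre of its underside (the neck's end); z up
- loupe: black eye loupe, a flared cup 41 mm in diameter and 26 mm high, wider at the top. It stays. Origin: centre of its underside; z up
- wide_pocket (a point): centre of the floor of the wide round pocket: 66 mm in diameter, 12 mm deep, with a 4 mm chamfer at the mouth, in a fixed grey nest block 94 mm (x) by 152 mm (y) by 25 mm high; the floor lies 13 mm above the bench, the block's top 12 mm above the floor. z up, y along the long side of the block
- narrow_pocket (a point): centre of the floor of the narrow round pocket of the same block, 38 mm in diameter and 12 mm deep, 78 mm from the wide pocket along the block's -y. Not used here
There are look-alikes about, which are no part of the job. Leave any blue or purple look-alike of the housing_down alone.

How it is judged:
At the end, for the whole second after the job is handed in: The housing that lay flange down is at rest in the wide pocket, flange down: its underside within 4 mm of the pocket's floor, its centre within 10 mm of the pocket's centre, upright within 0.18 rad (about 10 degrees). The other housing and the loupe are within 20 mm of where they were (horizontal distance between housing_down and wide_pocket below 0.01 m and z of housing_down in the frame of wide_pocket between -0.004 and 0.004 m and angle between housing_down's own z axis and vertical below 0.18 rad and linear speed of housing_down below 0.02 m/s and distance of each of housing_up, loupe from where it was at the start of the episode below 0.02 m); the robot touches nothing.
It fails at once if the housing falls freely through the air more than 50 mm above the bench (dropped) (height (world z) of housing_down above 0.05 m and contact force between housing_down and anything else below 0.02 N).
It fails at once if the other housing is displaced by more than 20 mm or knocked over (distance of housing_up from where it was at the start of the episode above 0.02 m or angle between housing_up's own z axis and vertical above 0.5 rad).
It fails at once if the loupe is displaced by more than 20 mm or knocked over (distance of loupe from where it was at the start of the episode above 0.02 m or angle between loupe's own z axis and vertical above 0.5 rad).
It also fails if it takes over 34 s, if anything falls off the work surface, if the arm or the gripper's body presses on something with over 40 N, if the wrist force passes 120 N, or if a joint passes its speed limit or range.

## Working session

There is one attempt and no reset: what is moved stays moved. The work goes in short steps, Python scripts to look and compute and a tool call to move; the robot and the scene stay as the last step left them, time stands still between calls to the robot, and variables do not carry over. Pictures are saved under pics/ and viewed, and the job is handed in when it is done.

Besides the shell and the picture viewer there is one more tool, called as a command line: name --pt "numbers of a row" for each row, then --argument value for the rest. servo_tool: Moves the arm, as the interface text tells. Its arguments: {"type":"object","properties":{"steps":{"type":"array"},"claw":{"type":"number"},"force":{"type":"number"}},"required":["steps"]}

```bash
ls; mkdir -p pics
python3 - <<'E'
from cell import observe, imaging, workorder, arm
import cv2
s=observe();print(s)
for n in("scene","top"):
    cv2.imwrite(f"pics/{n}0.png",imaging.get_image(n))
    print(n,imaging.calibration(n))
E
```

```text
pics
{'time_s': 0.0, 'qpos': array([-1.13002111e+00,  2.38764318e-01, -1.42631567e-02,  1.31918650e+00,
        6.07428379e-06,  1.57081534e+00]), 'joint_velocities': array([-0.00055113, -0.00065167, -0.00077219,  0.00096535, -0.00102997,
       -0.00095462]), 'tau': array([ 2.58818043e-03, -5.38780761e+01,  3.46435940e+01,  1.87126180e-02,
        1.02939287e-04,  6.37833168e-06]), 'tool_pos': array([ 0.22382593, -0.47447698,  0.25568276]), 'orientation': array([[ 9.04429309e-01,  4.26623097e-01, -5.99333255e-04],
       [ 4.26623518e-01, -9.04428396e-01,  1.28474372e-03],
       [ 6.04732814e-06, -1.41764953e-03, -9.99998995e-01]]), 'wrist_force': array([ 0.36907333,  0.32290365, -0.11846317]), 'torque': array([ 0.02662306, -0.02205047, -0.01031775]), 'opening': 0.08558046883085246}
scene {'fx': 480.15995906592707, 'fy': 480.15995906592707, 'cx': 253.96475261754279, 'cy': 198.6027490887493, 'k1': -0.1391216899445288, 'extrinsics': array([[ 0.63889078,  0.3681288 , -0.67549964, -0.36432977],
       [-0.76913443,  0.28758478, -0.57072518, -0.80106055],
       [-0.01583696,  0.88418108,  0.46687579,  0.64043276],
       [ 0.        ,  0.        ,  0.        ,  1.        ]])}
top {'fx': 356.063316369088, 'fy': 356.063316369088, 'cx': 252.12857497023168, 'cy': 190.2973447737518, 'k1': -0.05881064904151376, 'extrinsics': array([[ 0.00316631,  0.99202792, -0.12597852,  0.38998303],
       [-0.9992649 ,  0.00795187,  0.03750238, -0.06874471],
       [ 0.03820517,  0.12576717,  0.99132385,  0.92472828],
       [ 0.        ,  0.        ,  0.        ,  1.        ]])}
```

View pics/scene0.png

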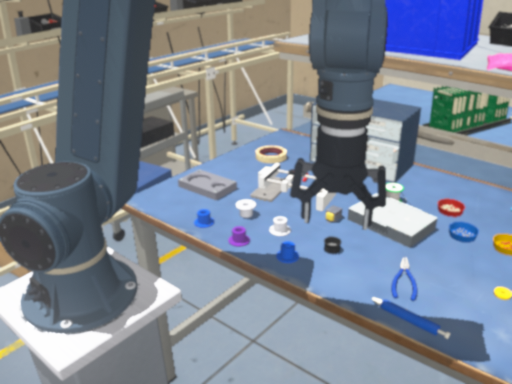

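View pics/top0.png

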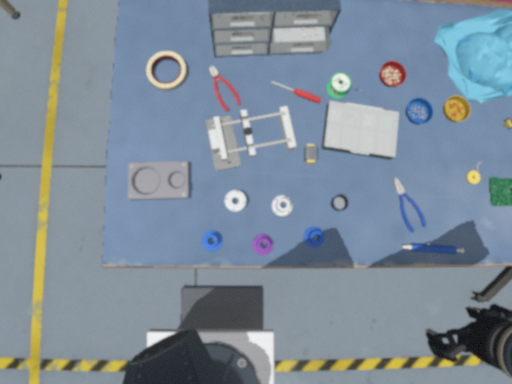

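The top view shows the nest at (158,180), with its wide pocket at (146,180). It also shows two pale housings at (235,201) and (282,205), and the loupe at (340,202). The blue and purple look-alikes are at (212,240), (263,244) and (314,236). I'll enlarge both views to tell the two pale housings apart.

Run:
```python
import cv2,numpy as np
a=cv2.imread("pics/scene0.png")[165:275,170:350]
b=cv2.imread("pics/top0.png")[150:260,120:360]
a=cv2.resize(a,(491,300),interpolation=2);b=cv2.resize(b,(654,300),interpolation=2)
c=np.zeros((600,654,3),np.uint8);c[:300,:491]=a;c[300:]=b
cv2.imwrite("pics/crop0.png",c)
```

```text
(no output)
```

View pics/crop0.png

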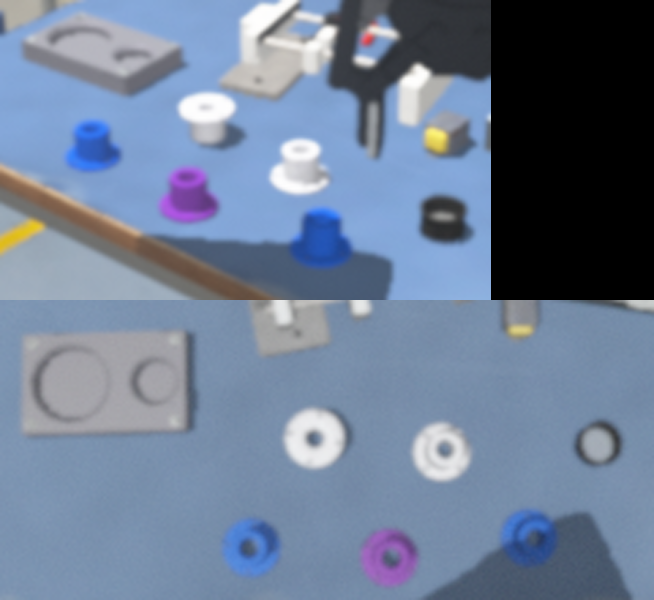

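Of the two pale candidates, the one at top (282,205) / scene (280,226) is flange down: both views show a narrow neck standing above a wide flange. The one at top (235,201) / scene (245,208) has its flange on top and stays. Next I'll measure positions.

```bash
cat > h.py <<'E'
import cv2,numpy as np
from cell import observe, imaging, workorder, arm
def cast(c,uv,z):
    K=np.array([[c["fx"],0,c["cx"]],[0,c["fy"],c["cy"]],[0,0,1]])
    p=cv2.undistortPoints(np.array(uv,float).reshape(-1,1,2),K,np.array([c["k1"],0,0,0.])).reshape(-1,2)
    d=np.c_[p[:,0],-p[:,1],-np.ones(len(p))]@c["extrinsics"][:3,:3].T
    o=c["extrinsics"][:3,3]
    return o+d*((z-o[2])/d[:,2])[:,None]
def circ(P):
    A=np.c_[2*P[:,:2],np.ones(len(P))];s=np.linalg.lstsq(A,(P[:,:2]**2).sum(1),rcond=None)[0]
    return s[:2],2*np.sqrt(s[2]+s[0]**2+s[1]**2)
E
python3 - <<'E'
from h import *
im=cv2.imread("pics/top0.png");c=imaging.calibration("top")
hsv=cv2.cvtColor(im,cv2.COLOR_BGR2HSV)
def comp(m,uv):
    cs,_=cv2.findContours(m.astype(np.uint8),cv2.RETR_EXTERNAL,cv2.CHAIN_APPROX_NONE)
    return max((k for k in cs if cv2.pointPolygonTest(k,uv,True)>-3 ),key=cv2.contourArea).reshape(-1,2)
w=(hsv[...,1]<70)&(hsv[...,2]>150)
for n,uv,z in(("up",(228,201),.034),("down",(275,207),.006)):
    k=comp(w,uv);P=cast(c,k,z);print(n,len(k),circ(P),k.min(0),k.max(0))
d=(hsv[...,2]<90)
k=comp(d,(332,202));print("loupe",circ(cast(c,k,.026)))
g=(hsv[...,1]<60)&(hsv[...,2]>100)
g[:, :120]=0
print(hsv[180,[125,130,135,146,158,175,195]], hsv[205,150])
k=comp(g,(135,170));r=cv2.minAreaRect(k);bx=cv2.boxPoints(r);Q=cast(c,bx,.025);print("block",bx,Q[:,:2],Q.mean(0),np.linalg.norm(np.diff(Q,axis=0),axis=1))
# pocket rim
big=cv2.resize(im[155:205,120:195],None,fx=10,fy=10,interpolation=2);cv2.imwrite("pics/nest.png",big)
big=cv2.resize(im[185:225,215:300],None,fx=9,fy=9,interpolation=2);cv2.imwrite("pics/hous.png",big)
E
```

```text
up 68 (array([ 0.47752316, -0.05820913]), np.float64(0.059487703864637684)) [222 188] [246 212]
down 67 (array([ 0.4684959 , -0.18005582]), np.float64(0.060653311435463216)) [270 193] [293 217]
loupe (array([ 0.46960812, -0.31037867]), np.float64(0.00657609976926909))
[[107  72 176]
 [120  11 159]
 [125  10 147]
 [125   9 170]
 [125   9 167]
 [130   9 171]
 [107  77 173]] [106  79 175]
block [[127. 160.]
 [189. 160.]
 [189. 199.]
 [127. 199.]] [[0.5799924  0.21826813]
 [0.58135832 0.05950709]
 [0.48085872 0.05689151]
 [0.47963039 0.21340489]] [0.53045996 0.1370179  0.025     ] [0.15876692 0.10053363 0.1565182 ]
```

View pics/nest.png

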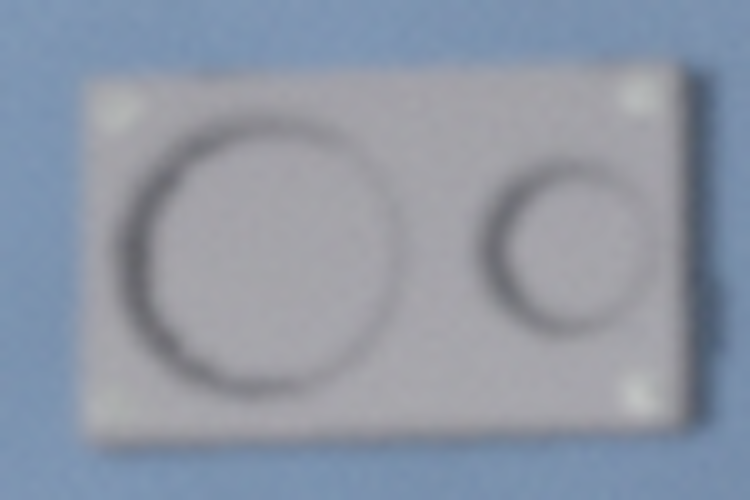

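servo_tool --pt "0.03 -0.015 0 0" --pt "0.08 -0.037 0 0" --pt "0.13 -0.061 0 0" --pt "0.18 -0.084 0 0" --pt "0.23 -0.108 0 0" --pt "0.28 -0.131 0 0" --pt "0.32 -0.15 0 0" --pt "0.346 -0.162 0 0" --pt "0.346 -0.162 0 0" --pt "0.346 -0.162 0 0"

```text
time_s: 1.35
tool_pos: [0.4673, -0.1808, 0.256]
orientation: [[0.904, 0.427, -0.001], [0.427, -0.904, 0.0], [-0.001, -0.001, -1.0]]
wrist_force: [0.5, 0.7, -0.3]
opening: 0.0852
```

Run:
```python
from h import *
s=observe();print(s["time_s"],s["tool_pos"],s["orientation"],s["wrist_force"],arm.tips_ahead)
print([a for a in dir(arm) if a[0]!='_'])
c=imaging.calibration("wrist");print(c)
im=imaging.get_image("wrist");cv2.imwrite("pics/w1.png",im);np.save("w1.npy",c)
```

```text
1.35 [ 0.46733673 -0.18080826  0.2560062 ] [[ 9.04287113e-01  4.26923778e-01 -9.51356168e-04]
 [ 4.26924092e-01 -9.04287453e-01  1.46765286e-04]
 [-7.97641856e-04 -5.38874825e-04 -9.99999537e-01]] [ 0.48922639  0.71146981 -0.32797685] 0.025
['IKError', 'tips_ahead']
{'fx': 291.3039382163644, 'fy': 291.3039382163644, 'cx': 255.02560726034494, 'cy': 190.78201537191592, 'k1': -0.07505220314688088, 'extrinsics': array([[ 0.42589109,  0.86854771,  0.25345936,  0.53046488],
       [-0.90477366,  0.40920432,  0.11805272, -0.15042465],
       [-0.00118225, -0.27960095,  0.96011557,  0.37267804],
       [ 0.        ,  0.        ,  0.        ,  1.        ]])}
```

View pics/w1.png

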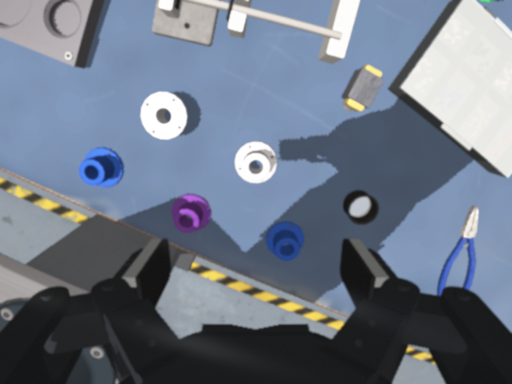

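The wrist view shows the flange-down housing at (256,162), the flange-up one at (163,115), the loupe at (360,207) and a corner of the nest at the upper left. Next I'll fit the flange circle.

Run:
```python
from h import *
im=cv2.imread("pics/w1.png");c=np.load("w1.npy",allow_pickle=True).item()
hsv=cv2.cvtColor(im,cv2.COLOR_BGR2HSV)
w=((hsv[...,1]<60)&(hsv[...,2]>150)).astype(np.uint8)
cs,_=cv2.findContours(w,cv2.RETR_EXTERNAL,cv2.CHAIN_APPROX_NONE)
for n,uv,z in(("up",(150,118),.034),("down",(242,168),.006)):
    k=max((k for k in cs if cv2.pointPolygonTest(k,uv,True)>-4),key=cv2.contourArea).reshape(-1,2)
    print(n,len(k),circ(cast(c,k,z)))
# bore rim at top of neck z=.034
cv2.imwrite("pics/c1.png",cv2.resize(im[130:195,220:295],None,fx=8,fy=8,interpolation=2))
```

```text
up 137 (array([ 0.47720803, -0.05903545]), np.float64(0.05420904325977331))
down 122 (array([ 0.46811495, -0.17990598]), np.float64(0.05507118207596638))
```

View pics/c1.png

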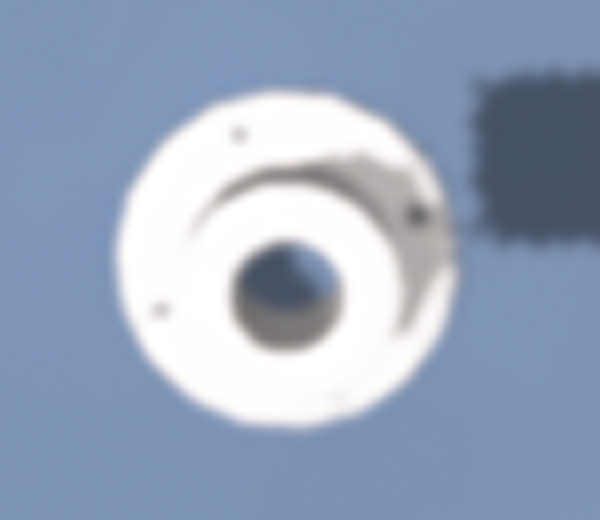

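The fit gives 55 mm diameter against 54 nominal, and it agrees with the top view within 0.5 mm. I'll part-close the fingers, then descend to just above the neck.

servo_tool --pt "0.001 0 0.03 0" --pt "0.001 0 0.07 0" --pt "0.001 0 0.11 0" --pt "0.001 0 0.15 0" --pt "0.001 0 0.175 0" --pt "0.001 0 0.19 0" --pt "0.001 0 0.19 0" --claw 100 --force 40

```text
time_s: 2.28
tool_pos: [0.4674, -0.1808, 0.0655]
orientation: [[0.905, 0.425, -0.002], [0.425, -0.905, 0.001], [-0.002, -0.002, -1.0]]
wrist_force: [0.7, -0.3, 0.5]
opening: 0.0517
```

Run:
```python
from h import *
s=observe();print(s["time_s"],s["tool_pos"],s["opening"],s["wrist_force"])
a=imaging.get_image("scene")[120:280,200:400];b=imaging.get_image("wrist")
cv2.imwrite("pics/s2.png",np.hstack([cv2.resize(a,(480,384),interpolation=2),cv2.resize(b,(320,384))]))
```

```text
2.275 [ 0.46737651 -0.18076353  0.06548887] 0.05172672772839082 [ 0.72910347 -0.33323998  0.52681959]
```

View pics/s2.png

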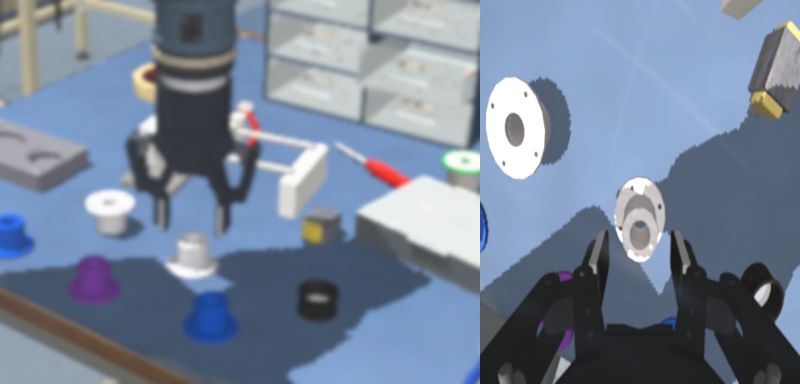

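The wrist view shows the neck centred between the fingertips, and the neighbours are clear. I'll go down now.

servo_tool --pt "0.001 0 0.008 0" --pt "0.001 0 0.016 0" --pt "0.001 0 0.022 0" --pt "0.001 0 0.026 0" --pt "0.001 0 0.027 0" --pt "0.001 0 0.027 0"

```text
time_s: 3.12
tool_pos: [0.4696, -0.1798, 0.0393]
orientation: [[0.904, 0.427, -0.0], [0.427, -0.904, 0.0], [-0.0, -0.0, -1.0]]
wrist_force: [0.8, 0.6, -0.2]
opening: 0.0522
```

servo_tool --pt "0 0 0 0" --pt "0 0 0 0" --pt "0 0 0 0" --pt "0 0 0 0" --pt "0 0 0 0" --claw 200 --force 40

```text
time_s: 3.75
tool_pos: [0.4698, -0.1798, 0.0398]
orientation: [[0.904, 0.427, 0.001], [0.427, -0.904, -0.0], [0.0, 0.0, -1.0]]
wrist_force: [-1.4, 0.5, 5.6]
opening: 0.0328
```

Run:
```python
from h import *
s=observe();print(s["time_s"],s["tool_pos"],s["opening"],s["wrist_force"])
a=imaging.get_image("scene")[120:280,200:400];b=imaging.get_image("wrist")
cv2.imwrite("pics/s3.png",np.hstack([cv2.resize(a,(480,384),interpolation=2),cv2.resize(b[120:320,170:340],(320,384))]))
```

```text
3.75 [ 0.46976944 -0.17984848  0.03977249] 0.032752928333044086 [-1.38796953  0.51057786  5.57177062]
```

View pics/s3.png

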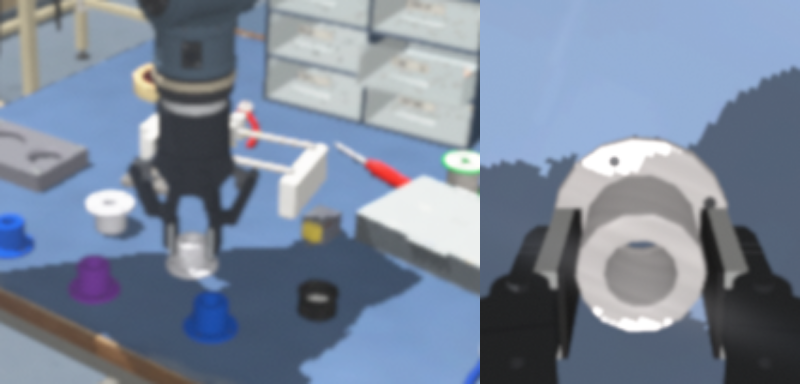

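servo_tool --pt "0 0 -0.004 0" --pt "0 0 -0.01 0" --pt "0 0 -0.03 0" --pt "0 0 -0.055 0" --pt "0 0 -0.08 0" --pt "0 0 -0.095 0" --pt "0 0 -0.1 0" --pt "0 0 -0.1 0" --force 60

```text
time_s: 4.85
tool_pos: [0.4694, -0.1797, 0.139]
orientation: [[0.904, 0.427, -0.0], [0.427, -0.904, 0.0], [-0.0, -0.0, -1.0]]
wrist_force: [0.0, 0.1, -0.6]
opening: 0.0326
```

Run:
```python
from h import *
s=observe();print(s["time_s"],s["tool_pos"],s["opening"],s["wrist_force"])
np.save("w4.npy",imaging.calibration("wrist"))
b=imaging.get_image("wrist");a=imaging.get_image("scene")[100:260,200:400];cv2.imwrite("pics/w4raw.png",b)
cv2.imwrite("pics/s4.png",np.hstack([cv2.resize(a,(380,300),interpolation=2),cv2.resize(b,(400,300))]))
# nest from top image
im=cv2.imread("pics/top0.png");c=imaging.calibration("top")
print("rim",cast(c,[[145.6,180.2],[176.4,179.5]],.025))
```

```text
4.85 [ 0.46944892 -0.1797001   0.13899611] 0.032617414178744426 [ 0.01053423  0.1107298  -0.64282693]
rim [[0.52802679 0.16833858 0.025     ]
 [0.53047354 0.09016197 0.025     ]]
```

View pics/s4.png

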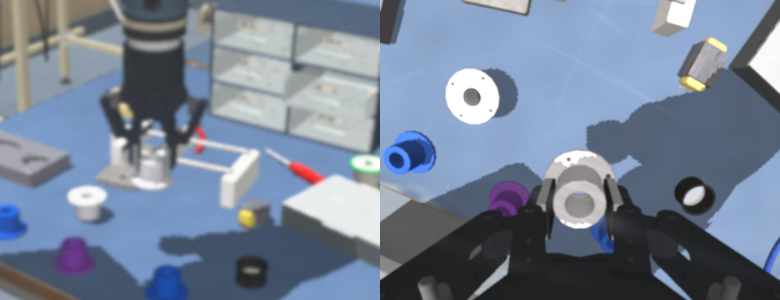

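The housing is held upright; the wrist crop shows it between the pads. The pocket rim measures (0.528, 0.168), and the pocket spacing of 78.2 mm matches the given 78. I'll carry it to a viewpoint beside the nest.

servo_tool --pt "0.01 -0.026 0 0" --pt "0.025 -0.063 0 0" --pt "0.042 -0.106 0 0" --pt "0.059 -0.15 0 0" --pt "0.076 -0.193 0 0" --pt "0.093 -0.236 0 0" --pt "0.105 -0.266 0 0" --pt "0.11 -0.279 0 0" --pt "0.11 -0.279 0 0" --pt "0.11 -0.279 0 0"

```text
time_s: 6.2
tool_pos: [0.45, 0.1186, 0.1391]
orientation: [[0.905, 0.426, -0.001], [0.426, -0.905, -0.0], [-0.001, 0.0, -1.0]]
wrist_force: [0.9, 0.4, -0.5]
opening: 0.0325
```

Run:
```python
from h import *
s=observe();print(s["time_s"],s["tool_pos"],s["opening"],s["wrist_force"])
np.save("w5.npy",imaging.calibration("wrist"))
b=imaging.get_image("wrist");cv2.imwrite("pics/w5.png",b)
```

```text
6.2 [0.44999107 0.11861002 0.13907882] 0.032520372279450226 [ 0.94752978  0.44736177 -0.51182509]
```

View pics/w5.png

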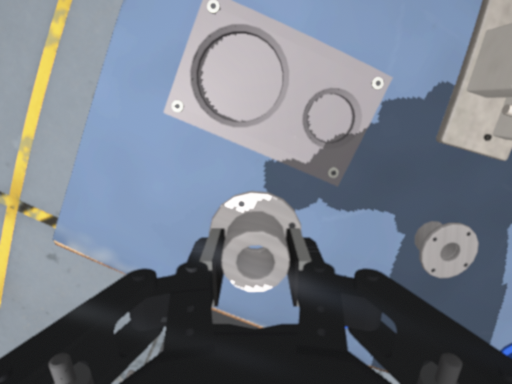

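The wrist view shows the wide pocket whole at about (240,75) and the held housing's flange at about (256,240). I'll fit both circles.

Run:
```python
from h import *
im=cv2.imread("pics/w5.png");c=np.load("w5.npy",allow_pickle=True).item()
g=cv2.GaussianBlur(cv2.cvtColor(im,cv2.COLOR_BGR2GRAY),(3,3),0).astype(float)
ctr=np.array([240,75.]);inn=[];out=[]
for a in np.linspace(0,2*np.pi,90,endpoint=False):
    r=np.arange(34,60,.5);p=ctr+r[:,None]*[np.cos(a),np.sin(a)]
    if p[:,1].min()<1: continue
    v=cv2.remap(g.astype(np.float32),p[:,:1].astype(np.float32),p[:,1:].astype(np.float32),1).ravel()
    d=np.gradient(v); m=np.argmin(v)
    out.append(p[m+np.argmax(d[m:])] if m<len(v)-3 else p[m])
def rob(P):
    for _ in range(6):
        cc,D=circ(P);e=abs(np.hypot(*(P[:,:2]-cc).T)-D/2);P=P[e<max(.001,2*np.median(e))]
    return cc,D,len(P)
print("mouth",rob(cast(c,out,.025)))
# block corner screws
scr=[[213,6],[378,83],[333.5,173],[177,106]]
Q=cast(c,scr,.025);print(Q[:,:2],Q.mean(0))
v=Q[1]-Q[0];print(np.linalg.norm(v))
# held flange
hsv=cv2.cvtColor(im,cv2.COLOR_BGR2HSV)
w=((hsv[...,1]<45)&(hsv[...,2]>110)).astype(np.uint8)
E=[]
for a in np.radians(np.r_[200:340:3]):
    r=np.arange(36,60,.5);p=np.array([255,240.])+r[:,None]*[np.cos(a),np.sin(a)]
    s=cv2.remap(hsv[...,1].astype(np.float32),p[:,:1].astype(np.float32),p[:,1:].astype(np.float32),1).ravel()
    E.append(p[np.argmax(np.gradient(s))])
E=np.array(E);print("held",rob(cast(c,E,.139-.0398+.006)))
o=im.copy()
for p in out: cv2.circle(o,tuple(int(round(x)) for x in p),1,(0,0,255),-1)
for p in E: cv2.circle(o,tuple(int(round(x)) for x in p),1,(0,255,0),-1)
cv2.imwrite("pics/o5.png",cv2.resize(o[:300,150:400],None,fx=2,fy=2))
```

```text
mouth (array([0.52755803, 0.16902679]), np.float64(0.07391199863941231), 63)
[[0.56429747 0.2065033 ]
 [0.56942285 0.07214669]
 [0.49306471 0.06910534]
 [0.48816554 0.20376548]] [0.52873764 0.13788021 0.025     ]
0.13445433505763613
held (array([0.45004578, 0.11939824]), np.float64(0.051829288670643), 47)
```

View pics/o5.png

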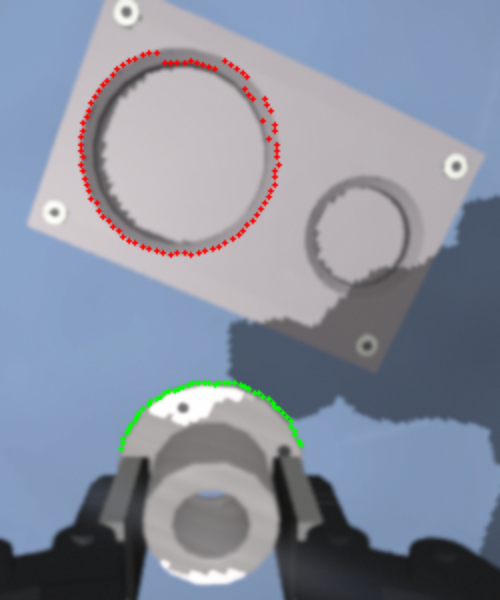

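The mouth fits at 73.9 mm (66 plus 2×4 chamfer gives 74), so the pocket centre is (0.5276, 0.1690). I'll move over it and part-way down.

servo_tool --pt "0.015 -0.002 0 0" --pt "0.04 -0.005 0 0" --pt "0.065 -0.009 0 0" --pt "0.085 -0.011 0 0" --pt "0.0925 -0.012 0 0" --pt "0.0925 -0.012 0.01 0" --pt "0.0925 -0.012 0.025 0" --pt "0.0925 -0.012 0.04 0" --pt "0.0925 -0.012 0.05 0" --pt "0.0925 -0.012 0.055 0" --pt "0.0925 -0.012 0.055 0"

```text
time_s: 7.62
tool_pos: [0.5284, 0.1698, 0.0841]
orientation: [[0.904, 0.427, -0.0], [0.427, -0.904, -0.0], [-0.0, -0.0, -1.0]]
wrist_force: [0.5, -0.1, -0.3]
opening: 0.0327
```

Run:
```python
from h import *
s=observe();print(s["time_s"],s["tool_pos"],s["opening"],s["wrist_force"])
b=imaging.get_image("wrist");a=imaging.get_image("scene")[100:260,140:340]
cv2.imwrite("pics/s6.png",np.hstack([cv2.resize(a,(380,300),interpolation=2),cv2.resize(b,(400,300))]))
```

```text
7.625 [0.52844809 0.16976205 0.0840695 ] 0.032658408817074956 [ 0.46973907 -0.13973698 -0.27561731]
```

View pics/s6.png

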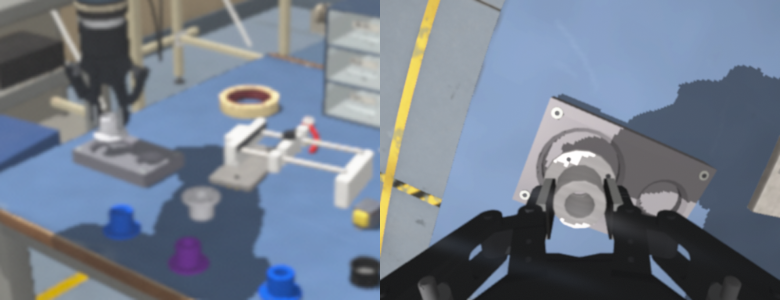

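The housing hangs over the wide pocket, centred in the wrist view. I'll lower it slowly.

servo_tool --pt "0 0 0.006 0" --pt "0 0 0.013 0" --pt "0 0 0.02 0" --pt "0 0 0.025 0" --pt "0 0 0.028 0" --pt "0 0 0.029 0" --pt "0 0 0.029 0"

```text
time_s: 8.6
tool_pos: [0.5286, 0.1698, 0.0554]
orientation: [[0.904, 0.427, -0.0], [0.427, -0.904, 0.0], [0.0, -0.0, -1.0]]
wrist_force: [0.1, -0.0, -1.6]
opening: 0.0321
```

servo_tool --pt "0 0 0.001 0" --pt "0 0 0.002 0" --pt "0 0 0.002 0"

```text
time_s: 8.98
tool_pos: [0.5285, 0.1698, 0.0533]
orientation: [[0.904, 0.427, -0.0], [0.427, -0.904, 0.0], [-0.0, -0.0, -1.0]]
wrist_force: [0.4, -0.2, -1.1]
opening: 0.0321
```

servo_tool --pt "0 0 0.0005 0" --pt "0 0 0.001 0" --pt "0 0 0.001 0"

```text
time_s: 9.35
tool_pos: [0.5286, 0.1698, 0.0529]
orientation: [[0.904, 0.427, 0.0], [0.427, -0.904, 0.0], [0.0, -0.0, -1.0]]
wrist_force: [-1.3, -0.6, 6.1]
opening: 0.032
```

Contact came at TCP z = 0.0529 (predicted 0.0528) with 6 N up. I'll open part-way, then back off.

servo_tool --pt "0 0 0 0" --pt "0 0 0 0" --pt "0 0 0 0" --pt "0 0 0 0" --claw 95

```text
time_s: 9.85
tool_pos: [0.5286, 0.1698, 0.0523]
orientation: [[0.904, 0.427, -0.0], [0.427, -0.904, 0.0], [-0.0, -0.0, -1.0]]
wrist_force: [-0.1, 0.1, 0.4]
opening: 0.0537
```

Run:
```python
from h import *
s=observe();print(s["time_s"],s["tool_pos"],s["opening"],s["wrist_force"])
cv2.imwrite("pics/w7.png",imaging.get_image("wrist"))
```

```text
9.85 [0.528575   0.16982231 0.05226212] 0.05370165316847994 [-0.08303995  0.07356967  0.39848948]
```

View pics/w7.png

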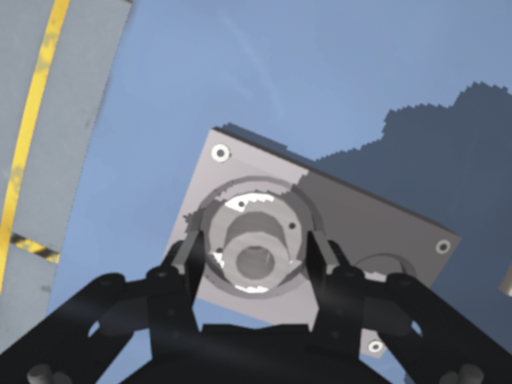

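Both pads are clear of the neck at (256,262), and the flange sits inside the pocket. I'll lift away.

servo_tool --pt "0 0 -0.005 0" --pt "0 0 -0.015 0" --pt "0 0 -0.035 0" --pt "0 0 -0.06 0" --pt "-0.02 0 -0.09 0" --pt "-0.05 0 -0.12 0" --pt "-0.07 0 -0.13 0" --pt "-0.07 0 -0.13 0"

```text
time_s: 10.9
tool_pos: [0.465, 0.1397, 0.1841]
orientation: [[0.905, 0.426, 0.002], [0.426, -0.905, 0.001], [0.003, 0.0, -1.0]]
wrist_force: [1.0, 0.4, 0.3]
opening: 0.0535
```

Run:
```python
from h import *
s=observe();print(s["time_s"],s["tool_pos"],s["opening"],s["wrist_force"])
c=imaging.calibration("wrist");im=imaging.get_image("wrist");np.save("w8.npy",c)
cv2.imwrite("pics/w8.png",im);t=imaging.get_image("top");cv2.imwrite("pics/t8.png",t)
```

```text
10.9 [0.46498308 0.13970653 0.18408551] 0.05354413924130274 [1.00164885 0.40435615 0.25613708]
```

View pics/w8.png

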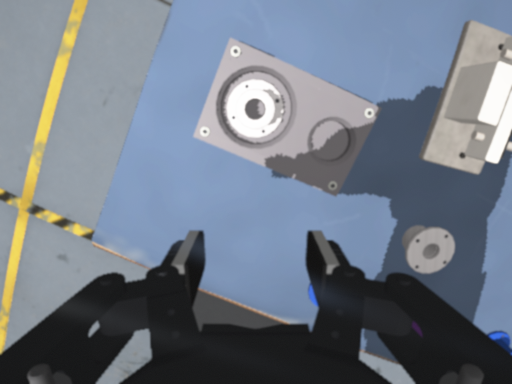

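View pics/t8.png

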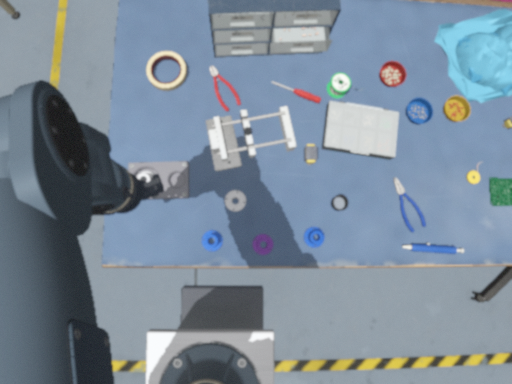

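The housing sits in the wide pocket at (255,106) in the wrist view. In the top view the other housing (235,201) and the loupe (340,202) haven't moved. One last numeric check of centring and seating.

Run:
```python
from h import *
im=cv2.imread("pics/w8.png");c=np.load("w8.npy",allow_pickle=True).item()
hsv=cv2.cvtColor(im,cv2.COLOR_BGR2HSV)
w=(hsv[80:135,215:300,2]>205).astype(np.uint8)
w=cv2.morphologyEx(w,cv2.MORPH_OPEN,np.ones((2,2),np.uint8))
cs,_=cv2.findContours(w,cv2.RETR_EXTERNAL,cv2.CHAIN_APPROX_NONE)
P=cv2.convexHull(np.vstack(cs)).reshape(-1,2)+[215,80];print("flange",circ(cast(c,P,.019)),P.min(0),P.max(0))
b=(hsv[95:120,243:268,2]<150).astype(np.uint8)
cs,_=cv2.findContours(b,cv2.RETR_EXTERNAL,cv2.CHAIN_APPROX_NONE)
k=max(cs,key=cv2.contourArea).reshape(-1,2)+[243,95];print("bore",circ(cast(c,k,.047)))
cv2.imwrite("pics/c8.png",cv2.resize(im[60:150,200:310],None,fx=6,fy=6,interpolation=2))
```

```text
flange (array([0.52617701, 0.16915248]), np.float64(0.053727793196243566)) [227  80] [283 134]
bore (array([0.52610246, 0.17107991]), np.float64(0.013939821603398671))
```

View pics/c8.png

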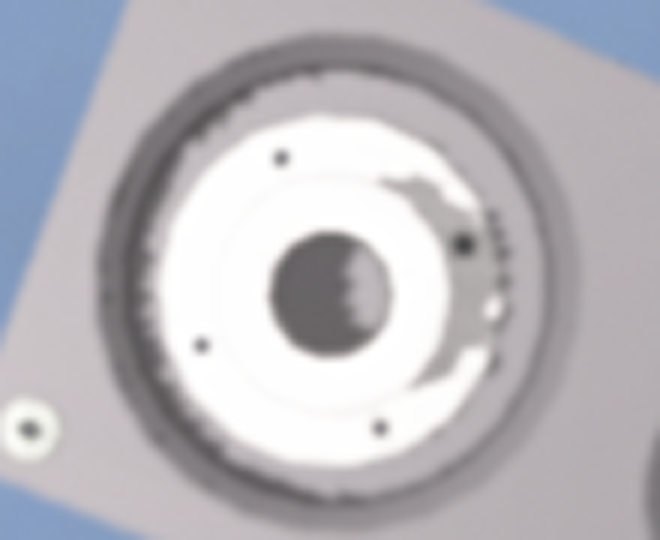

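The flange lies flat and is within about 2 mm of the pocket centre. I'll hand the job in.

Run:
```python
from cell import workorder,observe
print(workorder.finish_job(),observe()["time_s"])
```

```text
the job is handed in; nothing more can be done
the job is handed in; nothing more can be done
```

The flange-down housing is in the wide pocket, flange down, and I handed the job in at about 11 s of the 34 s allowed. I gripped it across the neck and lowered it until it touched the pocket floor (6 N, at the predicted height). Then I opened the fingers and backed the gripper clear.

**Last checks:**
- **Centring:** the flange circle fits at (0.526, 0.169), 53.7 mm across against 54. That is about 1.4 mm from the measured pocket centre (0.528, 0.169), within the 10 mm limit.
- **Bore fit disagreed:** it gave a centre about 2 mm from the flange's and only 14 mm across against 18. I blame the shading inside the bore and didn't rely on it.
- **Tilt:** I judged the housing flat from the enlarged picture and the contact height; I didn't measure its angle.
- **Other housing and loupe:** in the last top view both are at the same pixels as at the start, judged by eye rather than measured again.

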